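# Sweep the left-over glass gems off the gluing board into their tray

## Robot

A 6-joint arm with a two-finger parallel gripper is mounted at the origin on the work surface. World frame = base frame: x ahead of the robot, y to its left, z up, the work surface at z = 0. Lengths are in mm, angles in degrees, forces in N, time in s.
With the tool pointing down it reaches from about 300 to 850 mm from the base axis. Payload 4.2 kg.
Tool frame: the origin (TCP) lies between the finger pads; the fingertips stand 19 mm ahead of it and the grasp point (between the pads) is the TCP (env.tips_ahead is the distance from the TCP to the fingertips, in mm); z points along the fingers, y is the direction in which the jaws open and shut (so a half turn about z gives the same grasp; the last joint's range is limited). The gripper opens to 91 mm and grips with 3 to 60 N. Pads are 32 mm wide; open, the fingers measure 118 mm over their backs; the gripper's body (76 mm by 178 mm) begins 60 mm behind the grasp point.
Start: joints at [-1.146, 18.312, 89.639, -0, 72.044, -1.146], TCP at [575.014, 0, 232.976] pointing down, gripper open.
Joint ranges: [-177.97, 177.97], [-48.28, 115.42], [12.27, 149.76], [-77.06, 257.06], [2.81, 150.46], [-146.56, 146.56]. Speed limits (degrees/s): [147.25, 147.25, 180, 180, 180, 180].

## Interface

Orientations are given as [roll, pitch, yaw] about the fixed x, y, z axes, in that order (R = Rz(yaw) Ry(pitch) Rx(roll)).
In Python, from workcell import telemetry, viewer, job_done, env gives the robot as it stands. The module is installed in compiled form; this text tells all that it offers.
- The arm moves only by the shell command python3 -m jog 'ROWS' [FORCE]. ROWS is JSON, a list of rows, each a list of 3 entries, a list of its own where there are three numbers: the shift along the tool's x, y, z in cm, then the turn about the tool's z in degrees, then the opening, from 0 (shut) to 1 (fully open). A call has 1 to 10 rows; each row shifts and turns the pose as measured when the row begins, along the tool's axes as they then stand; what a row does not reach is not made up. A row lasts 1/8 s, in which the tool goes at most 62.5 mm and 10.7 degrees, less where a joint would pass 70% of its speed; a pose out of reach is approached as far as the arm can. A call is refused whole if a number of a shift passes 6.25 or a number of a turn 10.7, either way. A call with a gripper value outside its range is refused whole. The fingers move at their own pace and stop on an object; FORCE is the grip in N (left out, the last holds). Time passes only in rows, so rows that do not move let the fingers close. It gives the time, the measured TCP pose, the force and the opening at its end, in the units of the state.
- telemetry.state(): the state, without advancing time (a new reading comes with each control period).
- viewer.grab_frame(name): name is "scene" or "side" or "wrist"; returns a dict with "color" (384x512x3 uint8, red, green, blue), "K" (3x3 intrinsics, pixels), "k1" (the pictures are not rectified: a ray, as slopes to the right and down, at radius r is drawn at 1 + k1 r^2 times it, then the intrinsics apply), "rvec" (rotation vector, rad) and "tvec" (3), from world to camera coordinates, as OpenCV has them. Camera axes: x right, y down, z forward; pixel columns grow to the right and rows downward; lengths in mm; the calibration is good to about 2 mm. A picture is of the moment at which its call begins. There is no depth.
- job_done(): hands the job in, once; it reports no verdict.
The state is a dict: "time_s": time; "qpos": joint angles; "qvel": joint speeds; "effort": joint torques, N m; "ee_pos": TCP position; "ee_rot": TCP orientation; "force": force on the tool from outside, world axes, zero at the start; "torque": the same for the moment, N m; "gripper_width": finger opening in mm.
Only numpy, scipy, OpenCV 4.12 (cv2) and the standard library are available. Lean on these libraries where they do the work, as an engineer would, in place of code of your own. Each camera call takes 0.05 s, during which the arm holds its last target. There are 200 camera calls.

## Task

The mask on the gluing board is finished: with the fingers, sweep the four loose glass gems along the board and over its end into the white gem tray that stands against it. Only push them: do not pinch, lift or flick them, and let none fall anywhere else. Leave the mask, the two paint pots on the board and everything else standing where it is.

Things in the scene. Friction and masses are not known exactly. Their poses are not given: they have to be found in the camera images.
- board: gluing board, fixed: birch plywood, 300 mm (its x) by 360 mm (its y), flat top 40 mm above the table (world z 0.040), no rim. Origin: centre of its underside at table height. Its x points roughly away from the robot, its y along its length; it may be turned by up to about 10 degrees. The gem tray stands against one of its two short ends (y = +180 mm or y = -180 mm), the brush tray against the other.
- gem_tray: white open plastic tray for the gems, fixed: 270 mm (x) by 110 mm (y), walls 3 mm thick and 30 mm high, so the rim is 10 mm below the board's top; floor 3 mm thick. Its long side stands, centred, 1 mm from a short end of the board, either the +y or the -y end; its axes are parallel to the board's. Origin: centre of its underside at table height, 236 mm from the board's centre along the board's y.
- brush_tray: black tray of the same size with four thin paintbrushes lying in it, fixed, against the board's other short end; nothing in it reaches above the board's top. Origin as for the gem tray. No gem belongs in it.
- gem_blue: Blue glass gem: a flat-bottomed, domed round nugget, 32 mm across (widest 3 to 6 mm above its base), 13 mm high, about 18 g, loose; starts flat on the gluing board. Origin: centre of its flat underside.
- gem_red: Red glass gem: a flat-bottomed, domed round nugget, 32 mm across (widest 3 to 6 mm above its base), 13 mm high, about 18 g, loose; starts flat on the gluing board. Origin: centre of its flat underside.
- gem_green: Green glass gem: a flat-bottomed, domed round nugget, 32 mm across (widest 3 to 6 mm above its base), 13 mm high, about 18 g, loose; starts flat on the gluing board. Origin: centre of its flat underside.
- gem_violet: Violet glass gem: a flat-bottomed, domed round nugget, 32 mm across (widest 3 to 6 mm above its base), 13 mm high, about 18 g, loose; starts flat on the gluing board. Origin: centre of its flat underside.
- pot_yellow: small white paint pot with a yellow screw cap, 36 mm across, 42 mm high, 50 g, standing loose near the middle of the board, among the gems. Origin: centre of its underside.
- pot_teal: the same pot with a teal cap, standing loose on the back (far) half of the board beside the mask. Origin: centre of its underside.
- mask: olive-green half mask with gold dots and three gems glued on it, 120 g, lying loose face up on the back half of the board: 180 mm wide (its y), 85 mm deep (its x, from -42 to +43 mm), highest point (the nose) 63 mm above the board. Origin: centre of its footprint, on the board's top.
- tin_ochre: open dark paint tin with ochre paint and a stir stick, 76 mm across, 78 mm high (stick to 155 mm), loose on the table to the right of the board. Origin: centre of its underside.
- glue_bottle: white glue bottle with an orange cap, 52 mm across, 150 mm high, loose on the table to the left. Origin: centre of its underside.
- water_tub: pale plastic water tub, 104 mm across, 105 mm high, loose on the table to the right. Origin: centre of its underside.
- jar: glass jar with a steel lid, 72 mm across, 110 mm high, loose on the table to the left. Origin: centre of its underside.

How it is judged (in metres and radians):
At the end, for the whole second after the job is handed in: All four gems lie inside the white gem tray, below the board's top (height under 38 mm, within 135 mm and 55 mm of its centre along x and y; slower than 0.2 m/s); mask and pots within 10 mm, paint tin, glue bottle, tub and jar within 20 mm of where they started, all upright (x of gem_blue in the frame of gem_tray between -0.135 and 0.135 m and y of gem_blue in the frame of gem_tray between -0.055 and 0.055 m and z of each of gem_blue, gem_red, gem_green, gem_violet in the frame of gem_tray below 0.038 m and linear speed of each of gem_blue, gem_red, gem_green, gem_violet below 0.2 m/s and x of gem_red in the frame of gem_tray between -0.135 and 0.135 m and y of gem_red in the frame of gem_tray between -0.055 and 0.055 m and x of gem_green in the frame of gem_tray between -0.135 and 0.135 m and y of gem_green in the frame of gem_tray between -0.055 and 0.055 m and x of gem_violet in the frame of gem_tray between -0.135 and 0.135 m and y of gem_violet in the frame of gem_tray between -0.055 and 0.055 m and distance of each of pot_yellow, pot_teal, mask from where it was at the start of the episode below 0.01 m and distance of each of tin_ochre, glue_bottle, water_tub, jar from where it was at the start of the episode below 0.02 m and angle between each of pot_yellow, pot_teal, mask, tin_ochre, glue_bottle, water_tub, jar's own z axis and vertical below 0.2 rad); the robot touches nothing.
It fails at once if a gem is lifted more than 15 mm off the board, or pinched or pressed by the fingers with over 12 N (height (world z) of any of gem_blue, gem_red, gem_green, gem_violet above 0.055 m or contact force between the fingers and gem_blue above 12 N or contact force between the fingers and gem_red above 12 N or contact force between the fingers and gem_green above 12 N or contact force between the fingers and gem_violet above 12 N).
It fails at once if a gem falls to the table or into the brush tray instead of the gem tray ((height (world z) of gem_blue below 0.022 m and not (x of gem_blue in the frame of gem_tray between -0.135 and 0.135 m and y of gem_blue in the frame of gem_tray between -0.055 and 0.055 m and z of gem_blue in the frame of gem_tray below 0.06 m)) or (height (world z) of gem_red below 0.022 m and not (x of gem_red in the frame of gem_tray between -0.135 and 0.135 m and y of gem_red in the frame of gem_tray between -0.055 and 0.055 m and z of gem_red in the frame of gem_tray below 0.06 m)) or (height (world z) of gem_green below 0.022 m and not (x of gem_green in the frame of gem_tray between -0.135 and 0.135 m and y of gem_green in the frame of gem_tray between -0.055 and 0.055 m and z of gem_green in the frame of gem_tray below 0.06 m)) or (height (world z) of gem_violet below 0.022 m and not (x of gem_violet in the frame of gem_tray between -0.135 and 0.135 m and y of gem_violet in the frame of gem_tray between -0.055 and 0.055 m and z of gem_violet in the frame of gem_tray below 0.06 m))).
It fails at once if a gem is flicked: it moves faster than 0.6 m/s on the board ((linear speed of gem_blue above 0.6 m/s and height (world z) of gem_blue above 0.037 m) or (linear speed of gem_red above 0.6 m/s and height (world z) of gem_red above 0.037 m) or (linear speed of gem_green above 0.6 m/s and height (world z) of gem_green above 0.037 m) or (linear speed of gem_violet above 0.6 m/s and height (world z) of gem_violet above 0.037 m)).
It fails at once if the mask or a pot on the board is shifted by 10 mm or more, or tipped ((distance of pot_yellow from where it was at the start of the episode above 0.01 m or angle between pot_yellow's own z axis and vertical above 0.3 rad) or (distance of pot_teal from where it was at the start of the episode above 0.01 m or angle between pot_teal's own z axis and vertical above 0.3 rad) or (distance of mask from where it was at the start of the episode above 0.01 m or angle between mask's own z axis and vertical above 0.3 rad)).
It fails at once if the paint tin, the glue bottle, the tub or the jar is shifted by 20 mm or more, or tipped ((distance of tin_ochre from where it was at the start of the episode above 0.02 m or angle between tin_ochre's own z axis and vertical above 0.3 rad) or (distance of glue_bottle from where it was at the start of the episode above 0.02 m or angle between glue_bottle's own z axis and vertical above 0.3 rad) or (distance of water_tub from where it was at the start of the episode above 0.02 m or angle between water_tub's own z axis and vertical above 0.3 rad) or (distance of jar from where it was at the start of the episode above 0.02 m or angle between jar's own z axis and vertical above 0.3 rad)).
It also fails if it takes over 67 s, if anything falls off the work surface, if the arm or the gripper's body presses on something with over 40 N, if the wrist force passes 120 N, or if a joint passes its speed limit or range.

## Working session

There is one attempt and no reset: what is moved stays moved. The work goes in short steps, Python scripts to look and compute and a shell command to move; the robot and the scene stay as the last step left them, time stands still between calls to the robot, and variables do not carry over. Pictures are saved under pics/ and viewed, about 8 in all and at most 12, crops included, and the job is handed in when it is done.

```bash
mkdir -p pics
cat > h.py <<'E'
import numpy as np, cv2
from workcell import telemetry, viewer, env
def grab(name,fn):
    f=viewer.grab_frame(name); cv2.imwrite(fn,f["color"][:,:,::-1]); np.save(fn+'.npy',np.array([f["K"],f["k1"],f["rvec"],f["tvec"]],dtype=object),allow_pickle=True); return f
def load(fn):
    K,k1,r,t=np.load(fn+'.npy',allow_pickle=True); return np.array(K,float),float(k1),np.array(r,float).ravel(),np.array(t,float).ravel()
def w(fn,uv,z):
    K,k1,r,t=load(fn); R=cv2.Rodrigues(r)[0]
    s=cv2.undistortPoints(np.array([[uv]],float),K,np.array([k1,0,0,0.]))[0,0]
    d=R.T@np.array([s[0],s[1],1]); c=-R.T@t
    return (c+d*(z-c[2])/d[2])[:2]
def px(fn,P):
    K,k1,r,t=load(fn); return cv2.projectPoints(np.array(P,float).reshape(-1,3),r,t,K,np.array([k1,0,0,0.]))[0].reshape(-1,2)
E
python3 - <<'E'
from h import *
for n in("scene","side","wrist"):
    grab(n,f"pics/{n}0.png")
a=[cv2.imread(f"pics/{n}0.png") for n in("scene","side","wrist")]
cv2.imwrite("pics/a.png",cv2.resize(a[0],(800,600)))
cv2.imwrite("pics/b.png",cv2.resize(a[2],(800,600)))
print(telemetry.state())
E
```

```text
{'time_s': 0.15, 'qpos': array([-1.14633816e+00,  1.83442496e+01,  8.96880572e+01, -1.93279023e-03,
        7.20422225e+01, -1.14511363e+00]), 'qvel': array([ 0.03684231, -0.15195308, -0.17348624, -0.04357158,  0.06610559,
        0.08455882]), 'effort': array([-5.72294630e-04, -4.12774551e+01, -2.32154489e+01,  7.26667210e-02,
        4.33494255e-02, -9.00343002e-05]), 'ee_pos': array([ 5.74674683e+02, -7.12808195e-03,  2.32318671e+02]), 'ee_rot': array([-1.79925449e+02,  3.48045583e-04,  8.99993728e+01]), 'force': array([ 0.11128146, -0.18954936, -0.94834341]), 'torque': array([ 0.01162913,  0.01801349, -0.02172429]), 'gripper_width': 91.20942570891675}
```

View pics/a.png

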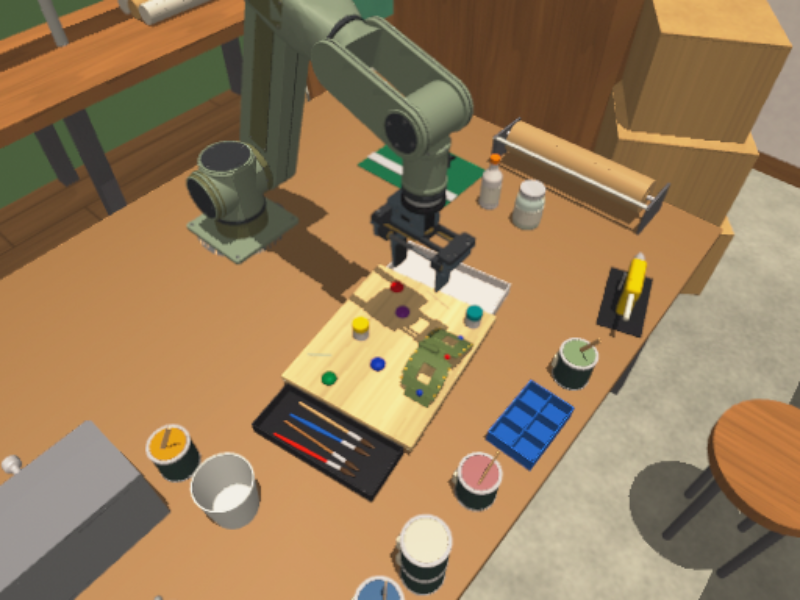

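View pics/b.png

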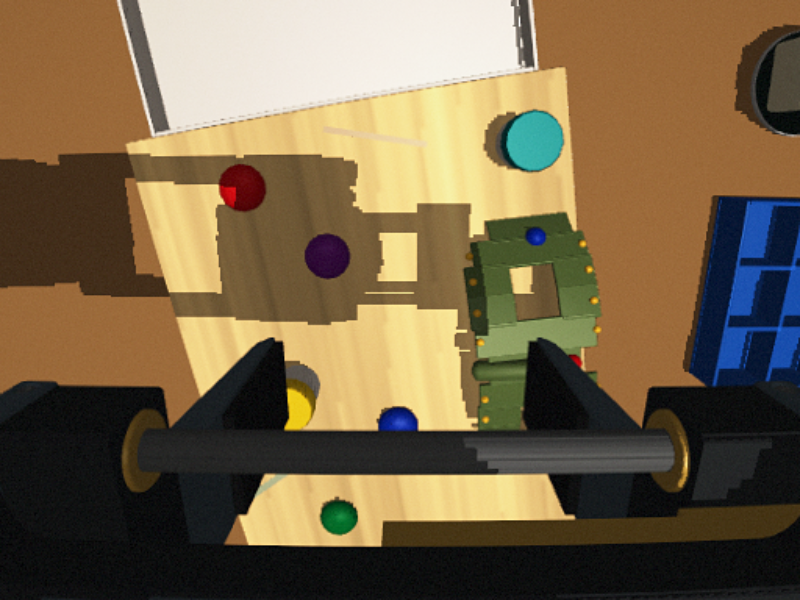

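The scene view shows the white tray on the +y (left) side of the board. In the wrist view (800x600), red is at (242,188), violet at (327,256), blue at (398,420) and green at (339,516). The teal cap is at (533,141) and yellow at about (297,403). The tray-side board corners are at (127,143) and (566,68).

```bash
cat > m.py <<'E'
from h import *
s=.64
S="pics/scene0.png";W="pics/wrist0.png"
for fn,d in((W,{'red':(242,188,46),'violet':(327,256,46),'blue':(398,425,46),'green':(339,516,46),'teal':(533,141,82),'c1':(127,143,40),'c2':(566,68,40)}),
 (S,{'red':(397,286,46),'violet':(402,311,46),'blue':(377,364,46),'green':(329,378,46),'teal':(475,312,82),'yellow':(361,324,82),'c1':(385,268,40),'c2':(495,318,40),'c3':(285,378,40),'c4':(411,446,40)})):
    for k,(u,v,z) in d.items(): print(fn[5:7],k,w(fn,(u*s,v*s),z).round(1))
for n in("scene","side"):
    a=cv2.imread(f"pics/{n}0.png")
    c=a[155:295,170:330] if n=="scene" else a
    cv2.imwrite(f"pics/c_{n}.png",cv2.resize(c,None,fx=5 if n=="scene" else 1.56,fy=4.28 if n=="scene" else 1.56,interpolation=cv2.INTER_CUBIC))
E
python3 m.py
```

```text
wr red [463.1  62.2]
wr violet [519.   15.3]
wr blue [ 568. -118.]
wr green [ 518.3 -204.9]
wr teal [648.9  91.4]
wr c1 [383.8  93.1]
wr c2 [678.1 138.7]
sc red [464.8  64.1]
sc violet [519.7  16.3]
sc blue [ 570.2 -120.8]
sc green [ 520.7 -206.5]
sc teal [655.3  89.3]
sc yellow [497.5 -86.5]
sc c1 [404.3  92.6]
sc c2 [680.7 134.5]
sc c3 [ 451.5 -260.3]
sc c4 [ 734.1 -212.2]
```

View pics/c_side.png

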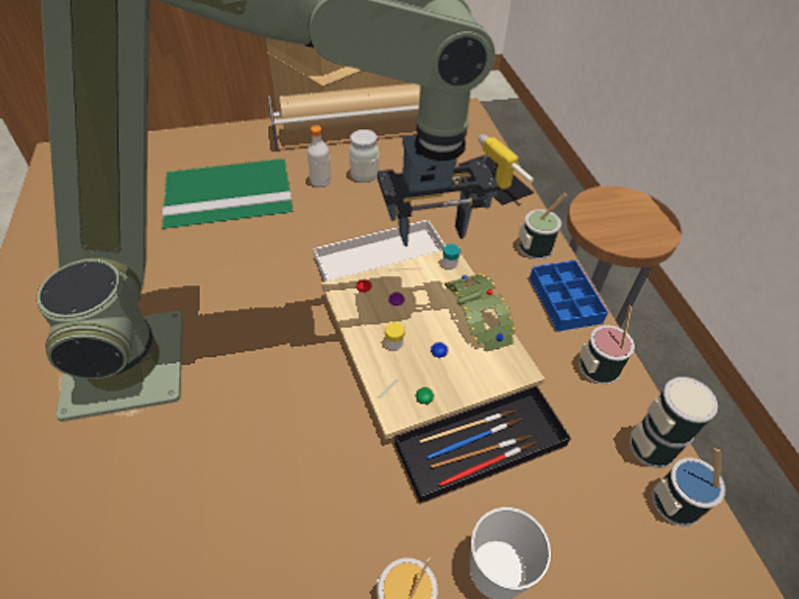

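View pics/c_scene.png

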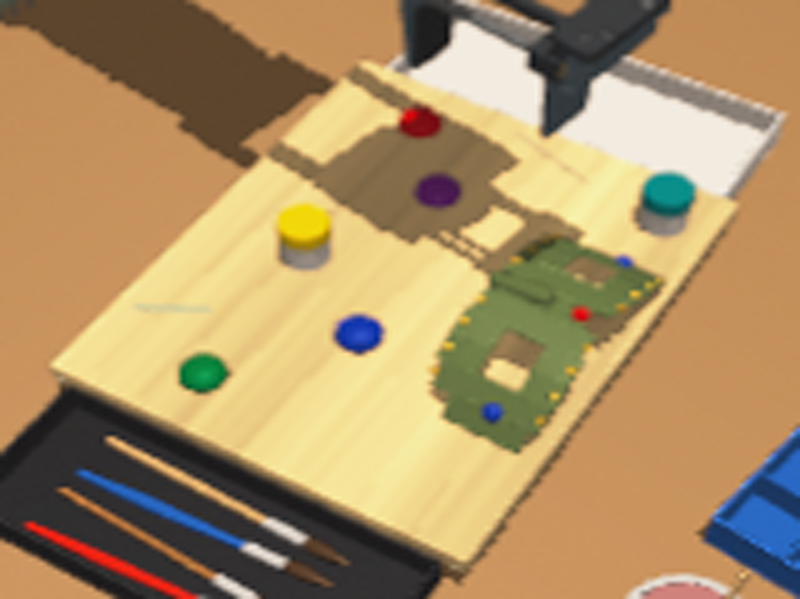

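The side view confirms the layout, with the brush tray at the -y end. In the scene crop the board corners are at (362,62), (737,205), (55,372) and (462,577). The yellow cap is at (304,222), teal at (668,192), red at (420,122), violet at (438,190), blue at (359,333) and green at (203,373). The mask's robot-side edge is around (433,385), (450,330), (520,250) and (450,415).

```bash
cat > f.py <<'E'
from h import *
S="pics/scene0.png";W="pics/wrist0.png"
C=lambda u,v:(170+u/5,155+v/4.28)
cor=[(362,62),(737,205),(55,372),(462,577)]
P=np.array([w(S,C(*c),40) for c in cor]+[w(W,(127*.64,143*.64),40),w(W,(566*.64,68*.64),40)])
B=np.array([(-150,180),(150,180),(-150,-180),(150,-180),(-150,180),(150,180)],float)
from scipy.optimize import least_squares
def T(p,b):
    c,s=np.cos(p[2]),np.sin(p[2]); return b@np.array([[c,s],[-s,c]])+p[:2]
r=least_squares(lambda p:(T(p,B)-P).ravel(),[570,-60,.17],loss='soft_l1',f_scale=3).x
print('board',r[:2].round(1),np.degrees(r[2]).round(2)); print((T(r,B)-P).round(1).tolist())
c,s=np.cos(r[2]),np.sin(r[2])
inv=lambda q:(np.array(q)-r[:2])@np.array([[c,-s],[s,c]])
for n,(u,v),z in [('red',(420,122),46),('violet',(438,190),46),('blue',(359,333),46),('green',(203,373),46),('teal',(668,192),82),('yellow',(304,222),82)]+[('mask',q,55) for q in [(433,385),(450,330),(497,262),(450,415),(555,237),(520,450)]]:
    q=w(S,C(u,v),z); print('S',n,q.round(0),'bd',inv(q).round(0))
for n,(u,v),z in [('red',(242,188),46),('violet',(327,256),46),('blue',(398,425),46),('green',(339,516),46),('teal',(533,141),82),('mask',(465,285),50),('mask',(470,372),80),('mask',(478,430),50),('mask',(487,222),50)]:
    q=w(W,(u*.64,v*.64),z); print('W',n,q.round(0),'bd',inv(q).round(0))
E
python3 f.py
```

```text
board [562.9 -62.9] 9.38
[[-1.2, -0.6], [0.8, 1.1], [-4.0, -1.8], [-1.1, 7.7], [1.7, -2.8], [3.4, 0.4]]
S red [466.  62.] bd [-75. 139.]
S violet [522.  16.] bd [-28.  84.]
S blue [ 571. -119.] bd [ -1. -57.]
S green [ 521. -207.] bd [ -64. -135.]
S teal [655.  88.] bd [115. 134.]
S yellow [496. -86.] bd [-70. -11.]
S mask [ 639. -128.] bd [ 64. -76.]
S mask [616. -85.] bd [ 49. -31.]
S mask [600. -19.] bd [44. 38.]
S mask [ 662. -140.] bd [ 86. -92.]
S mask [614.  24.] bd [64. 78.]
S mask [ 712. -135.] bd [135. -95.]
W red [463.  62.] bd [-78. 140.]
W violet [519.  15.] bd [-31.  84.]
W blue [ 568. -118.] bd [ -4. -55.]
W green [ 518. -205.] bd [ -67. -133.]
W teal [649.  91.] bd [110. 138.]
W mask [616.  -5.] bd [62. 49.]
W mask [617. -57.] bd [55. -3.]
W mask [ 630. -120.] bd [ 57. -67.]
W mask [629.  40.] bd [82. 90.]
```

```bash
cat > d.py <<'E'
import sys
from h import *
from scipy.spatial.transform import Rotation as Ro
o=np.array([563,-63.]);a=np.radians(9.4);c,s=np.cos(a),np.sin(a);M=np.array([[c,-s],[s,c]])  # board->world
st=telemetry.state(); p=np.array(st["ee_pos"]); R=Ro.from_euler('xyz',st["ee_rot"],degrees=True).as_matrix()
b=M.T@(p[:2]-o); h=np.degrees(np.arctan2(*(M.T@R[:2,0]))) # heading from board +y toward +x
print('t',round(st["time_s"],2),'board',b.round(1),'z',p[2].round(1),'heading',h.round(1),'tilt',np.degrees(np.arccos(-R[2,2])).round(2),'w',round(st["gripper_width"],1),'F',np.array(st["force"]).round(1))
if len(sys.argv)>3:
    t=[float(x) for x in sys.argv[1:4]]; g=np.append(o+M@np.array(t[:2]),t[2])
    th=a-np.radians(float(sys.argv[4])) if len(sys.argv)>4 else None
    print('tool delta cm',(R.T@(g-p)/10).round(2))
E
python3 d.py -76 97 120
python3 - <<'E'
from h import *
for n,u,v,z in(('tin',172,450,78),('tub',225,480,105),('glue',495,162,145),('jar',530,192,110)): print(n,w("pics/scene0.png",(u*.64,v*.64),z).round())
E
python3 -m jog '[[[0,0,0],-9.4,0.2],[[0,0,0],0,0.2],[[0,0,0],0,0.2],[[0,0,0],0,0.2]]'; python3 d.py -76 97 120
```

```text
t 0.15 board [21.8 60.2] z 232.3 heading 9.4 tilt 0.07 w 91.2 F [ 0.1 -0.2 -0.9]
tool delta cm [  2.03 -10.24  11.25]
tin [ 434. -504.]
tub [ 562. -482.]
glue [440. 464.]
jar [548. 463.]
time_s: 0.65
ee_pos: [574.1, 0.0, 231.3]
ee_rot: [-179.8, -0.0, 99.4]
force: [0.8, 0.4, -0.3]
gripper_width: 53.8
t 0.65 board [21.3 60.4] z 231.3 heading 0.0 tilt 0.2 w 53.8 F [ 0.8  0.4 -0.3]
tool delta cm [ 3.65 -9.69 11.17]
```

```bash
python3 -m jog '[[[1.8,-4.8,5.5],0,0.2],[[1.8,-4.8,5.5],0,0.2]]'; python3 d.py -76 97 63
```

```text
time_s: 0.9
ee_pos: [491.7, 17.1, 138.0]
ee_rot: [179.4, 0.1, 99.2]
force: [-0.1, -1.1, -1.1]
gripper_width: 34.0
t 0.9 board [-57.2  90.7] z 138.0 heading 0.2 tilt 0.58 w 34.0 F [-0.1 -1.1 -1.1]
tool delta cm [ 0.64 -1.96  7.48]
```

```bash
python3 -m jog '[[[0.6,-2,2],0,0.2],[[0,0,2],0,0.2]]'; python3 d.py -76 97 63
```

```text
time_s: 1.15
ee_pos: [465.4, 20.4, 94.9]
ee_rot: [179.8, 0.0, 99.1]
force: [2.1, -0.6, 0.4]
gripper_width: 18.6
t 1.15 board [-82.6  98.2] z 94.9 heading 0.3 tilt 0.22 w 18.6 F [ 2.1 -0.6  0.4]
tool delta cm [-0.11  0.65  3.19]
```

```bash
python3 -m jog '[[[-0.1,0.6,1.5],0,0.2],[[0,0,1.2],0,0.2],[[0,0,0.2],0,0.2]]'; python3 d.py -76 97 62.5
python3 - <<'E'
from h import *
grab("wrist","pics/wrist1.png"); a=cv2.imread("pics/wrist1.png"); cv2.imwrite("pics/w1.png",cv2.resize(a,(800,600)))
E
```

```text
time_s: 1.52
ee_pos: [472.6, 20.3, 64.1]
ee_rot: [179.8, 0.0, 99.0]
force: [-0.2, 0.7, -0.2]
gripper_width: 18.0
t 1.52 board [-75.6  96.9] z 64.1 heading 0.4 tilt 0.21 w 18.0 F [-0.2  0.7 -0.2]
tool delta cm [ 0.   -0.04  0.16]
```

View pics/w1.png

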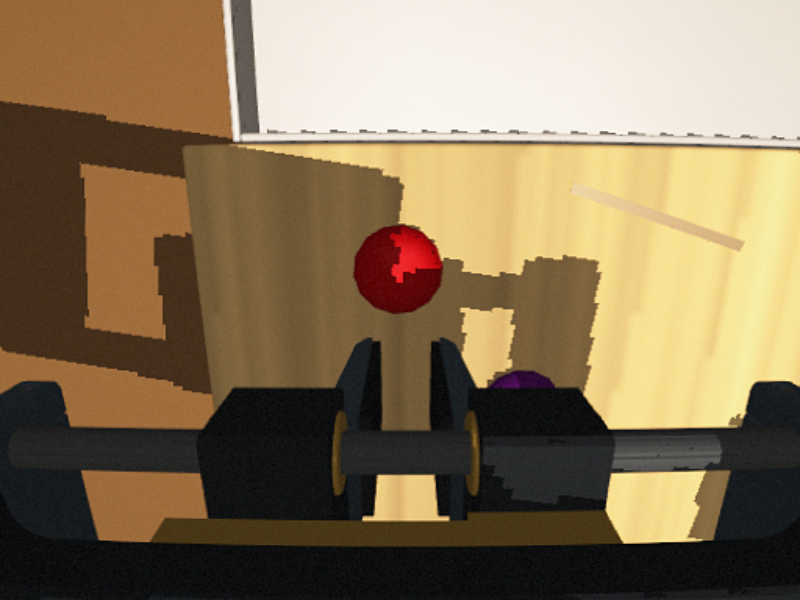

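Red at (398,269) sits straight ahead of the cradle, which is centred at about (407,380), so I'm pushing.

```bash
python3 -m jog '[[[0.8,0,0.15],-0.4,0.2],[[1.2,0,0],0,0.2],[[1.2,0,0],0,0.2],[[1.2,0,0],0,0.2]]'; python3 d.py -76 183 62.5
```

```text
time_s: 2.08
ee_pos: [466.7, 66.4, 64.1]
ee_rot: [179.6, 0.0, 99.4]
force: [0.7, 0.0, -0.5]
gripper_width: 18.2
t 2.08 board [-73.9 143.4] z 64.1 heading 0.0 tilt 0.44 w 18.2 F [ 0.7  0.  -0.5]
tool delta cm [ 3.96 -0.22  0.16]
```

```bash
python3 -m jog '[[[1.2,0,0.1],0,0.2],[[1.2,0,0],0,0.2],[[1.2,0,0],0,0.2],[[0.8,0,0],0,0.2],[[0.2,0,0],0,0.2]]'; python3 d.py -29 42 90
python3 - <<'E'
from h import *
grab("wrist","pics/wrist2.png"); a=cv2.imread("pics/wrist2.png"); cv2.imwrite("pics/w2.png",cv2.resize(a,(600,450)))
E
```

```text
time_s: 2.7
ee_pos: [458.4, 116.3, 63.2]
ee_rot: [179.5, 0.0, 99.5]
force: [0.5, -0.3, -0.4]
gripper_width: 18.3
t 2.7 board [-73.9 194. ] z 63.2 heading -0.1 tilt 0.47 w 18.3 F [ 0.5 -0.3 -0.4]
tool delta cm [-15.21   4.49  -2.63]
```

View pics/w2.png

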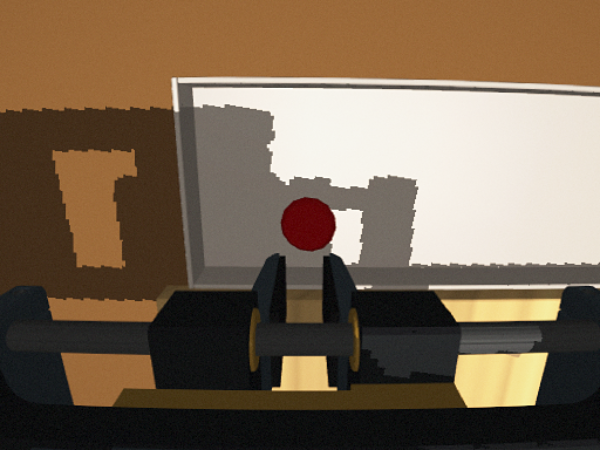

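Red is flat in the tray, at about (308,224). Next is violet.

```bash
python3 -m jog '[[[-1,0,-2.8],0,0.2],[[-5,1.5,0],0,0.2],[[-5,1.5,0],0,0.2],[[-3,1,0],0,0.2],[[-0.5,0,0],0,0.2]]'; python3 d.py -29 42 63
```

```text
time_s: 3.38
ee_pos: [523.8, -24.8, 92.7]
ee_rot: [179.5, 0.1, 99.5]
force: [-0.3, 0.4, 0.0]
gripper_width: 18.0
t 3.38 board [-32.4  44.1] z 92.7 heading -0.1 tilt 0.54 w 18.0 F [-0.3  0.4  0. ]
tool delta cm [-0.21  0.32  2.97]
```

```bash
python3 -m jog '[[[-0.3,0.3,1.6],0,0.2],[[0,0,1.2],0,0.2],[[0,0,0.2],0,0.2],[[0.6,0,0],0,0.2],[[1.2,0,0],0,0.2],[[1.2,-0.1,0],0,0.2],[[1.2,-0.1,0],0,0.2]]'; python3 d.py -40 193 62.5
```

```text
time_s: 4.25
ee_pos: [515.7, 19.1, 60.0]
ee_rot: [179.6, -0.0, 99.6]
force: [-0.3, 0.0, 0.3]
gripper_width: 17.9
t 4.25 board [-33.3  88.7] z 60.0 heading -0.2 tilt 0.35 w 17.9 F [-0.3  0.   0.3]
tool delta cm [10.43 -0.63 -0.25]
```

```bash
python3 -m jog '[[[1.4,-0.1,0],0,0.2],[[1.4,-0.1,0],0,0.2],[[1.4,-0.1,0],0,0.2],[[1.4,-0.1,0],0,0.2],[[1.4,-0.1,0],0,0.2]]'; python3 d.py -40 193 62.5
```

```text
time_s: 4.88
ee_pos: [497.7, 92.6, 60.3]
ee_rot: [179.6, -0.0, 99.7]
force: [-0.1, -0.5, 0.2]
gripper_width: 18.2
t 4.88 board [-39.  164.2] z 60.3 heading -0.3 tilt 0.39 w 18.2 F [-0.1 -0.5  0.2]
tool delta cm [ 2.88 -0.09 -0.21]
```

```bash
python3 -m jog '[[[1.4,0,-0.2],0,0.2],[[1.2,0,0],0,0.2],[[0.3,0,0],0,0.2]]'; python3 d.py -3 -98 100
python3 - <<'E'
from h import *
grab("wrist","pics/wrist3.png"); a=cv2.imread("pics/wrist3.png"); cv2.imwrite("pics/w3.png",cv2.resize(a,(600,450)))
E
```

```text
time_s: 5.25
ee_pos: [492.4, 124.1, 62.6]
ee_rot: [179.6, -0.0, 99.7]
force: [0.4, -0.2, 0.6]
gripper_width: 18.1
t 5.25 board [-39.1 196.1] z 62.6 heading -0.3 tilt 0.41 w 18.1 F [ 0.4 -0.2  0.6]
tool delta cm [-29.43   3.47  -3.73]
```

View pics/w3.png

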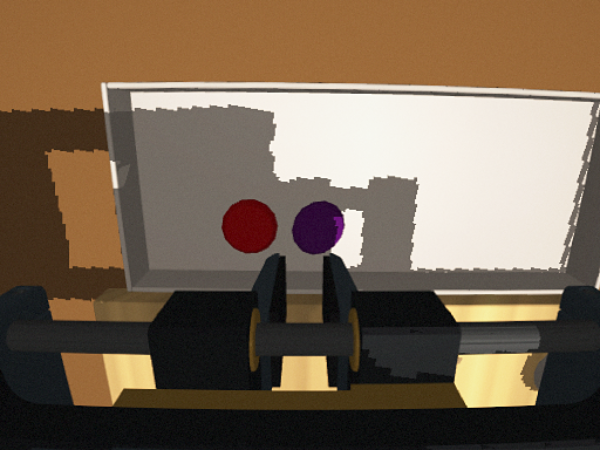

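Red at (249,226) and violet at (318,227) both lie in the tray. Next is blue.

```bash
python3 -m jog '[[[-0.5,0,-3.8],0.3,0.2],[[-4,2,0],0,0.2],[[-5,1,0],0,0.2],[[-5,0,0],0,0.2],[[-5,0,0],0,0.2],[[-4.5,0,0],0,0.2],[[-3,0,0],0,0.2],[[-0.5,0,0],0,0.2]]'; python3 d.py -3 -98 63
```

```text
time_s: 6.3
ee_pos: [569.9, -152.9, 101.7]
ee_rot: [179.5, 0.1, 99.3]
force: [-0.7, -0.4, -0.2]
gripper_width: 18.5
t 6.3 board [ -7.9 -89.8] z 101.7 heading 0.1 tilt 0.5 w 18.5 F [-0.7 -0.4 -0.2]
tool delta cm [-0.81  0.46  3.88]
```

```bash
python3 -m jog '[[[-0.8,0.4,1],0,0.2],[[-0.1,0,1.6],0,0.2],[[0,0,1],0,0.2],[[0,0,0.2],0,0.2]]'; python3 d.py -3 -98 62.5
python3 - <<'E'
from h import *
grab("wrist","pics/wrist4.png"); a=cv2.imread("pics/wrist4.png"); cv2.imwrite("pics/w4.png",cv2.resize(a,(600,450)))
E
```

```text
time_s: 6.8
ee_pos: [574.6, -158.9, 60.0]
ee_rot: [179.7, -0.0, 99.4]
force: [-0.2, 0.3, -0.4]
gripper_width: 18.2
t 6.8 board [ -4.2 -96.5] z 60.0 heading -0.0 tilt 0.33 w 18.2 F [-0.2  0.3 -0.4]
tool delta cm [-0.15  0.12 -0.25]
```

View pics/w4.png

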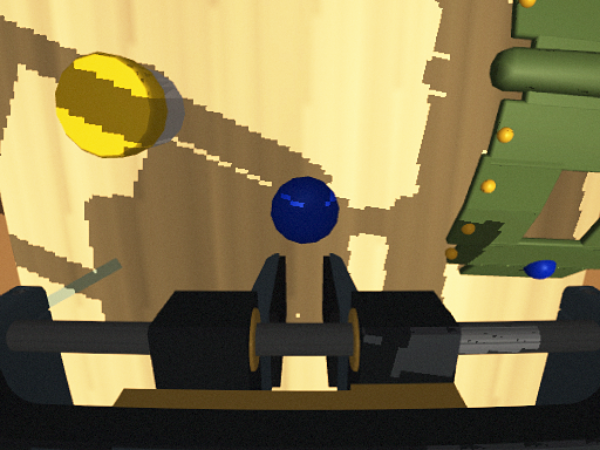

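Blue at (305,210) is centred ahead of the cradle at about (303,260), and the path between the pot and the mask is clear.

```bash
python3 -m jog '[[[0.5,0,-0.2],0,0.2],[[1.2,0,0],0,0.2],[[1.2,0.1,0],0,0.2],[[1.4,0.1,0],0,0.2],[[1.4,0.1,0],0,0.2],[[1.4,0.1,0],0,0.2],[[1.4,0.1,0],0,0.2],[[1.4,0.1,0],0,0.2]]'; python3 d.py 20 195 62.5
```

```text
time_s: 7.85
ee_pos: [564.2, -52.6, 63.8]
ee_rot: [179.5, -0.0, 99.5]
force: [0.6, 0.0, -0.4]
gripper_width: 18.2
t 7.85 board [ 2.8 10. ] z 63.8 heading -0.1 tilt 0.48 w 18.2 F [ 0.6  0.  -0.4]
tool delta cm [18.49  1.74  0.15]
```

```bash
python3 -m jog '[[[1.4,0.1,0],0,0.2],[[1.4,0.1,0],0,0.2],[[1.4,0.1,0],0,0.2],[[1.4,0.1,0],0,0.2],[[1.4,0.1,0],0,0.2],[[1.4,0.1,0],0,0.2]]'; python3 d.py 20 195 62.5
```

```text
time_s: 8.6
ee_pos: [555.6, 37.2, 63.8]
ee_rot: [179.5, -0.0, 99.5]
force: [0.9, -0.4, 0.1]
gripper_width: 17.9
t 8.6 board [  9.1 100.1] z 63.8 heading -0.1 tilt 0.48 w 17.9 F [ 0.9 -0.4  0.1]
tool delta cm [9.49 1.1  0.14]
```

```bash
python3 -m jog '[[[1.4,0.2,0.1],0,0.2],[[1.4,0.2,0],0,0.2],[[1.4,0.2,0],0,0.2],[[1.4,0.2,0],0,0.2],[[1.4,0.2,0],0,0.2],[[1.4,0.1,0],0,0.2],[[0.9,0,0],0,0.2]]'; python3 d.py 20 195 62.5
python3 - <<'E'
from h import *
grab("wrist","pics/wrist5.png"); a=cv2.imread("pics/wrist5.png"); cv2.imwrite("pics/w5.png",cv2.resize(a,(600,450)))
E
```

```text
time_s: 9.48
ee_pos: [551.0, 137.9, 62.9]
ee_rot: [179.5, -0.0, 99.5]
force: [-0.4, 0.6, 0.1]
gripper_width: 18.5
t 9.47 board [ 21.  200.2] z 62.9 heading -0.1 tilt 0.51 w 18.5 F [-0.4  0.6  0.1]
tool delta cm [-0.52 -0.1   0.04]
```

View pics/w5.png

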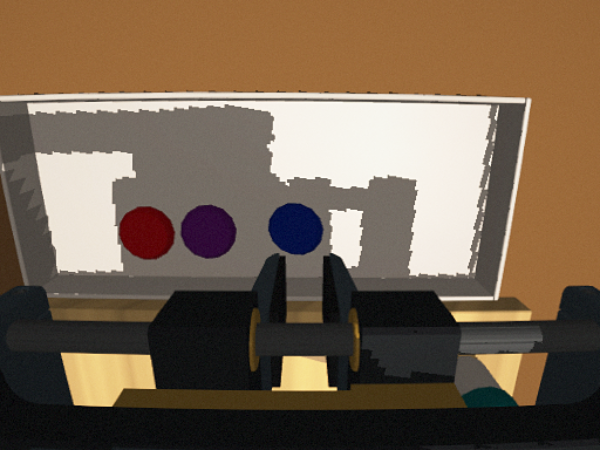

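Three gems are in the tray: red (147,233), violet (209,231) and blue (296,229). Now I go back for green with the tool turned 30°.

```bash
python3 -m jog '[[[-0.5,0,-4.5],0,0.2],[[-4,-1.5,-1],0,0.2],[[-5.5,-1,0],0,0.2],[[-5.5,0,0],0,0.2],[[-5.5,0,0],0,0.2],[[-5.5,0,0],0,0.2],[[-5.5,0,0],0,0.2],[[-4,0,0],0,0.2],[[-1,0,0],0,0.2]]'; python3 d.py -86 -170 110
```

```text
time_s: 10.65
ee_pos: [588.9, -241.3, 119.9]
ee_rot: [179.4, 0.1, 99.7]
force: [0.1, 0.9, 0.6]
gripper_width: 18.3
t 10.65 board [  -3.6 -180.2] z 119.9 heading -0.3 tilt 0.64 w 18.3 F [0.1 0.9 0.6]
tool delta cm [ 1.06 -8.24  0.9 ]
```

```bash
python3 -m jog '[[[0,0,0],10,0.2],[[0,0,0],10,0.2],[[0,0,0],10,0.2],[[0,0,0],0,0.2]]'; python3 d.py -86 -170 90
```

```text
time_s: 11.15
ee_pos: [587.4, -239.0, 119.2]
ee_rot: [179.6, -0.3, 68.8]
force: [-0.4, -1.0, 0.0]
gripper_width: 18.3
t 11.15 board [  -4.7 -177.6] z 119.2 heading 30.6 tilt 0.49 w 18.3 F [-0.4 -1.   0. ]
tool delta cm [-3.51 -7.4   2.85]
```

```bash
python3 -m jog '[[[-1.7,-3.7,0.5],0,0.2],[[-1.7,-3.7,0.5],0,0.2],[[-0.3,-0.5,1],0,0.2],[[0,0,0.5],0,0.2]]'; python3 d.py -86 -170 63
```

```text
time_s: 11.65
ee_pos: [499.4, -242.6, 93.0]
ee_rot: [179.5, -0.4, 69.6]
force: [-0.6, -0.2, 0.3]
gripper_width: 18.4
t 11.65 board [ -92.  -166.8] z 93.0 heading 29.8 tilt 0.59 w 18.4 F [-0.6 -0.2  0.3]
tool delta cm [0.   0.66 3.01]
```

```bash
python3 -m jog '[[[0,0.6,0.8],0,0.2],[[0,0,1.3],0,0.2],[[0,0,0.6],0,0.2]]'; python3 d.py -86 -170 62.5
python3 - <<'E'
from h import *
grab("wrist","pics/wrist6.png"); a=cv2.imread("pics/wrist6.png"); cv2.imwrite("pics/w6.png",cv2.resize(a,(600,450)))
E
```

```text
time_s: 12.02
ee_pos: [508.6, -244.7, 64.2]
ee_rot: [179.4, -0.4, 69.8]
force: [-0.1, 0.7, 0.4]
gripper_width: 18.4
t 12.03 board [ -83.3 -170.3] z 64.2 heading 29.6 tilt 0.69 w 18.4 F [-0.1  0.7  0.4]
tool delta cm [-0.1  -0.25  0.16]
```

View pics/w6.png

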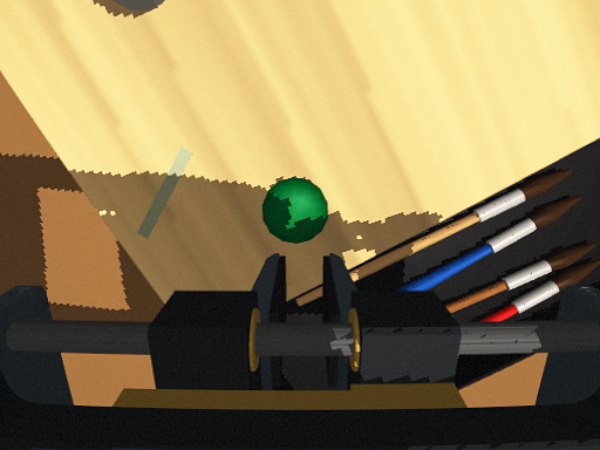

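Green at (295,210) is about 4 mm left of the cradle centre, so I shift -y slightly and push diagonally.

```bash
python3 -m jog '[[[0.2,-0.35,0.15],0,0.2],[[0.7,0,0],0,0.2],[[1.2,0,0],0,0.2],[[1.2,0,0],0,0.2],[[1.2,0,0],0,0.2],[[1.2,0,0],0,0.2]]'; python3 d.py -24 -64 62.5
```

```text
time_s: 12.82
ee_pos: [526.5, -186.3, 63.1]
ee_rot: [179.4, -0.4, 69.7]
force: [-0.8, -0.8, 0.2]
gripper_width: 18.2
t 12.82 board [ -56.1 -115.7] z 63.1 heading 29.7 tilt 0.75 w 18.2 F [-0.8 -0.8  0.2]
tool delta cm [6.08 0.24 0.11]
```

```bash
python3 -m jog '[[[1.2,0,0],0,0.2],[[1.2,0,0],0,0.2],[[1.2,0,0],0,0.2],[[1.2,0,0],-2,0.2],[[1.2,0,0],-3,0.2],[[1.2,0,0],-3,0.2]]'; python3 d.py 0 40 62.5
python3 - <<'E'
from h import *
grab("wrist","pics/wrist7.png"); a=cv2.imread("pics/wrist7.png"); cv2.imwrite("pics/w7.png",cv2.resize(a,(600,450)))
E
```

```text
time_s: 13.58
ee_pos: [551.8, -113.1, 63.6]
ee_rot: [179.3, -0.3, 78.3]
force: [-0.4, 0.2, 0.2]
gripper_width: 18.3
t 13.57 board [-19.3 -47.6] z 63.6 heading 21.1 tilt 0.75 w 18.3 F [-0.4  0.2  0.2]
tool delta cm [ 8.86 -1.36  0.14]
```

View pics/w7.png

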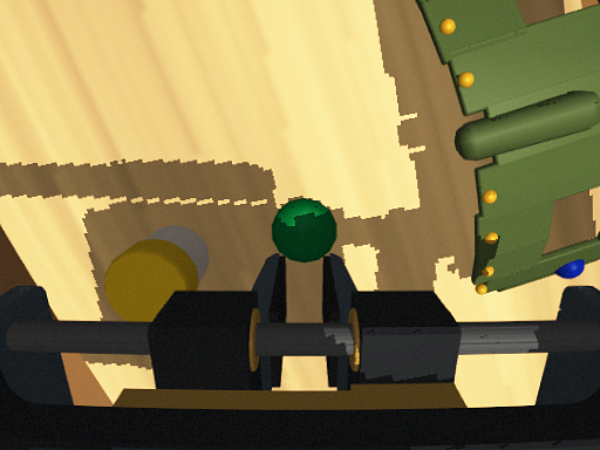

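Green is seated in the cradle at (304,230), clear of the pot and the mask. I continue while turning straight.

```bash
python3 -m jog '[[[1.2,0,0],-3,0.2],[[1.2,0,0],-3,0.2],[[1.2,0,0],-3,0.2],[[1.2,0,0],-3,0.2],[[1.2,0,0],-3,0.2],[[1.2,0,0],-3,0.2],[[1.2,0,0],-3,0.2]]'; python3 d.py -5 195 62.5
```

```text
time_s: 14.5
ee_pos: [555.0, -23.0, 64.0]
ee_rot: [179.2, -0.1, 100.8]
force: [0.2, 0.6, -1.2]
gripper_width: 18.3
t 14.5 board [-1.3 40.8] z 64.0 heading -1.4 tilt 0.77 w 18.3 F [ 0.2  0.6 -1.2]
tool delta cm [15.43  0.02  0.17]
```

```bash
python3 -m jog '[[[1.4,0,0.1],0,0.2],[[1.4,0,0],0,0.2],[[1.4,0,0],0,0.2],[[1.4,0,0],0,0.2],[[1.4,0,0],0,0.2],[[1.4,0,0],0,0.2]]'; python3 d.py -6 197 62.5
```

```text
time_s: 15.25
ee_pos: [537.8, 65.4, 63.1]
ee_rot: [179.2, -0.1, 100.9]
force: [0.5, 0.1, -0.4]
gripper_width: 18.2
t 15.25 board [ -3.9 130.8] z 63.1 heading -1.5 tilt 0.77 w 18.2 F [ 0.5  0.1 -0.4]
tool delta cm [ 6.63 -0.04  0.07]
```

Last stretch over the edge, then lift clear and look.

```bash
python3 -m jog '[[[1.3,0,0],0,0.2],[[1.3,0,0],0,0.2],[[1.3,0,0],0,0.2],[[1.3,0,0],0,0.2],[[1.0,0,0],0,0.2],[[0,0,0],0,0.2],[[-0.5,0,-4],0,0.2],[[-2,0,-5],0,0.2],[[-4,0,-5],0,0.2],[[0,0,0],0,0.2]]'; python3 d.py
python3 - <<'E'
from h import *
grab("wrist","pics/wrist8.png"); grab("scene","pics/scene8.png"); b=cv2.imread("pics/wrist8.png"); a=cv2.imread("pics/scene8.png")
a0=cv2.imread("pics/scene0.png")
f=lambda a:cv2.resize(a[130:300,150:340],(400,358))
cv2.imwrite("pics/w8.png",np.vstack([np.hstack([f(a0),f(a)]),np.pad(cv2.resize(b,(320,240)),((0,0),(0,480),(0,0)))]))
E
```

```text
time_s: 16.5
ee_pos: [536.0, 65.9, 205.3]
ee_rot: [179.3, 0.1, 101.0]
force: [-1.1, -0.2, -0.8]
gripper_width: 18.1
t 16.5 board [ -5.6 131.6] z 205.3 heading -1.6 tilt 0.69 w 18.1 F [-1.1 -0.2 -0.8]
```

View pics/w8.png

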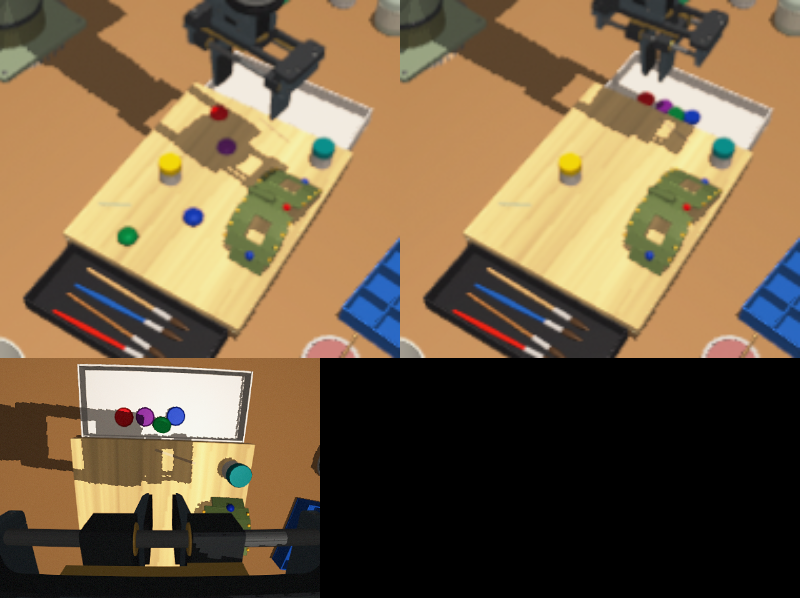

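The last picture shows all four gems in the tray, with green at (162,425) in the inset, close to the tray's board-side wall. I'll triangulate numerically whether it is low enough and compare the bystanders before and after.

Run:
```python
from h import *
grab("side","pics/side8.png")
o=np.array([563,-63.]);a=np.radians(9.4);c,s=np.cos(a),np.sin(a);M=np.array([[c,-s],[s,c]])
def ray(fn,uv):
    p=np.append(w(fn,uv,0),0);q=np.append(w(fn,uv,100),100);return p,(q-p)/np.linalg.norm(q-p)
H={'red':((0,6),(174,180)),'green':((50,78),),'violet':((135,165),),'blue':((105,128),)}
for n,rs in H.items():
    A=np.zeros((3,3));B=np.zeros(3);out=[]
    for fn in("pics/wrist8.png","pics/scene8.png","pics/side8.png"):
        hsv=cv2.cvtColor(cv2.imread(fn),cv2.COLOR_BGR2HSV)
        m=np.zeros(hsv.shape[:2],np.uint8)
        for lo,hi in rs: m|=cv2.inRange(hsv,(lo,90,35),(hi,255,255))
        # region of tray
        poly=px(fn,[(*(o+M@np.array(q)),15) for q in((-135,183),(135,183),(135,290),(-135,290))]).astype(np.int32)
        R=np.zeros_like(m);cv2.fillPoly(R,[poly],255);R=cv2.dilate(R,np.ones((9,9)));m&=R
        k,_,S,C=cv2.connectedComponentsWithStats(m)
        if k<2: out.append(None);continue
        i=1+S[1:,4].argmax();out.append((int(S[i,4]),C[i].round(1).tolist()))
        p,d=ray(fn,C[i]);N=np.eye(3)-np.outer(d,d);A+=N;B+=N@p
    X=np.linalg.solve(A,B);print(n,'board',(M.T@(X[:2]-o)).round(),'z',X[2].round(),out)
for n in("scene","side"):
    d=cv2.absdiff(cv2.imread(f"pics/{n}0.png"),cv2.imread(f"pics/{n}8.png")).max(2)
    for t,P,rad in(('yellow',(496,-86,61),14),('teal',(652,90,61),14),('mask',(655,-45,60),14),('tin',(434,-504,60),20),('tub',(562,-482,60),20),('glue',(440,464,80),16),('jar',(548,463,60),16)):
        u,v=px(f"pics/{n}0.png",P)[0].astype(int);q=d[max(v-rad,0):v+rad,max(u-rad,0):u+rad]
        print(n,t,(u,v),'changed px',int((q>40).sum()),'of',q.size)
```

```text
red board [-70. 219.] z 11.0 [(739, [198.1, 94.2]), (39, [266.7, 176.4]), (39, [226.7, 172.5])]
green board [ -6. 208.] z 21.0 [(595, [258.5, 106.6]), (29, [280.7, 183.3]), (33, [245.9, 167.8])]
violet board [-35. 219.] z 11.0 [(712, [231.6, 93.9]), (30, [274.9, 180.2]), (40, [237.1, 169.7])]
blue board [ 19. 221.] z 12.0 [(681, [281.2, 92.4]), (39, [288.1, 185.3]), (31, [252.2, 164.9])]
scene yellow (np.int64(231), np.int64(211)) changed px 81 of 784
scene teal (np.int64(302), np.int64(203)) changed px 8 of 784
scene mask (np.int64(277), np.int64(229)) changed px 33 of 784
scene tin (np.int64(111), np.int64(290)) changed px 0 of 1600
scene tub (np.int64(148), np.int64(314)) changed px 0 of 1600
scene glue (np.int64(314), np.int64(117)) changed px 0 of 1024
scene jar (np.int64(336), np.int64(132)) changed px 0 of 1024
side yellow (np.int64(253), np.int64(214)) changed px 160 of 784
side teal (np.int64(288), np.int64(163)) changed px 17 of 784
side mask (np.int64(302), np.int64(195)) changed px 16 of 784
side tin (np.int64(268), np.int64(377)) changed px 0 of 1080
side tub (np.int64(323), np.int64(352)) changed px 0 of 1600
side glue (np.int64(206), np.int64(99)) changed px 9 of 1024
side jar (np.int64(234), np.int64(100)) changed px 477 of 1024
```

Run:
```python
from h import *
for n in("scene","side"):
    r=[]
    for i in(0,8):
        hsv=cv2.cvtColor(cv2.imread(f"pics/{n}{i}.png"),cv2.COLOR_BGR2HSV)
        u,v=px(f"pics/{n}0.png",(496,-86,78))[0].astype(int)
        m=cv2.inRange(hsv[v-14:v+14,u-14:u+14],(22,225,60),(32,255,255)); M=cv2.moments(m,True); r.append((M['m00'],round(M['m10']/max(M['m00'],1),2),round(M['m01']/max(M['m00'],1),2)))
    print(n,r)
print(telemetry.state()["qvel"].round(2))
```

```text
scene [(80.0, 14.31, 14.71), (78.0, 14.4, 14.63)]
side [(0.0, 0.0, 0.0), (0.0, 0.0, 0.0)]
[ 0.82  0.96  0.87 -0.06  0.01  0.05]
```

The yellow cap hasn't moved (under 0.1 px in the scene view; its change was shadow and lighting). Handing in.

```bash
python3 -c "from workcell import job_done; print(job_done())"
```

```text
the job is handed in; nothing more can be done
None
```

I swept all four gems over the board's left (+y) end into the white tray and handed the job in at about 16.6 s of the 67 s. I used the slightly open fingers as a cradle. Red, violet and blue went nearly straight, and green went diagonally around the yellow pot.

**Gems:** triangulating from three cameras puts all four inside the tray. Red, violet and blue are at about z 11–12 mm. Green reads about 21 mm, probably leaning on violet and blue next to the wall, which is still well below the 38 mm limit.

**Everything else:**
- **Yellow pot:** its cap moved less than 0.1 px in the scene view. My colour mask found no cap in the side view, so that second check failed.
- **Teal pot and mask:** only small pixel changes in both views. I took these to be shadow and did not measure their positions separately.
- **Tin, tub, jar and glue bottle:** unchanged in the scene view. The side view shows a large change at the jar, which I put down to the moved gripper covering it, and a few changed pixels at the bottle.

The arm was lifted clear of everything at hand-in. I did not monitor finger contact force on the gems or gem speed directly; the pushes ran at about 0.1 m/s, and the tool force stayed around 1–2 N in the readings I took.

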